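# Count to the third gap and push the refill in

### The arm

A 7-joint arm with a two-finger parallel gripper is mounted at the origin on the work surface. World frame = base frame: x ahead of the robot, y to its left, z up, the work surface at z = 0. Lengths are in m, angles in rad, forces in N, time in s.
With the tool pointing down it reaches from about 0.425 to 0.925 m from the base axis. Payload 6.8 kg.
Tool frame: the origin (TCP) lies at the very end of the fingers, on their centre line; the grasp point (between the pads) lies r.grip_depth behind it (r.grip_depth is the distance from the TCP to the grasp point, in m); z points along the fingers, x is the direction in which the jaws open and shut, and the axes are right-handed (so a half turn about z gives the same grasp; the last joint's range is limited). The gripper opens to 85 mm and grips with 20 to 120 N. Pads are 22 mm wide; open, the fingers measure 114 mm over their backs; the gripper's body (76 mm by 85 mm) begins 54 mm behind the grasp point. The pads swing forward as they close: fully open they stand 13 mm farther back than shut.
Start: joints at [-1.457, 0.477, 0.022, 1.555, -0.011, 1.109, -0.083], TCP at [0.148, 0.658, 0.231] pointing down, gripper open.
Joint ranges: [-2.96, 2.96], [-0.34, 2.1], [-1.41, 1.46], [0.24, 2.44], [-1.37, 4.51], [0.17, 1.92], [-2.96, 2.96]. Speed limits (rad/s): [2.39, 2.39, 3.14, 3.14, 3.14, 3.14, 3.14].

### API

Orientations are given as a rotation vector (axis times angle).
In Python, from bench import readout, grab_frame, workorder, r gives the robot as it stands.
- The arm moves only by the shell command python3 -m handwheel 'ROWS' [FORCE]. ROWS is text: rows parted by semicolons, each of 7 numbers parted by spaces: the shift along the tool's x, y, z in mm, then the turn, a rotation vector about the tool's x, y, z in degrees, then the finger opening in mm, from 0 to 85.4. A call has 1 to 12 rows; each row is the pose to reach, as a shift and turn from the pose commanded when the call began, along the tool's axes at that moment; what a row does not reach only later rows make up. A row lasts 1/8 s, in which the tool goes at most 62.5 mm and 10.7 degrees, less where a joint would pass 70% of its speed; a pose out of reach is approached as far as the arm can. A call with a gripper value outside its range is refused whole. The fingers move at their own pace and stop on an object; FORCE is the grip in N (left out, the last holds). Time passes only in rows, so rows that repeat a pose let the fingers close. It gives the time, the measured TCP pose, the force and the opening at its end, in the units of the state.
- readout.get_obs(): the state, without advancing time (a new reading comes with each control period).
- grab_frame(name): name is "scene" or "top" or "wrist"; returns a dict with "pixels" (420x560x3 uint8, red, green, blue), "fx", "fy", "cx", "cy" (pixels), "rvec" (rotation vector, rad) and "tvec" (3), from world to camera coordinates, as OpenCV has them. Camera axes: x right, y down, z forward; pixel columns grow to the right and rows downward; lengths in m; the calibration is good to about 2 mm. The wrist camera is an equidistant fisheye: a pixel r from the principal point sees the ray r / f radians off the axis. A picture is of the moment at which its call begins. There is no depth.
- workorder.hand_in(): hands the job in, once; it reports no verdict.
The state is a dict: "clock": time; "joints": joint angles; "qvel": joint speeds; "tau": joint torques, N m; "tcp_pos": TCP position; "orientation": TCP orientation; "contact_force": force on the tool from outside, world axes, zero at the start; "moment": the same for the moment, N m; "grip_width": finger opening in m.
Only numpy, scipy, OpenCV 4.12 (cv2) and the standard library are available. Lean on these libraries where they do the work, as an engineer would, in place of code of your own. Each camera call takes 0.05 s, during which the arm holds its last target.

### The job

Starting from the end of the refill rack where the ball-topped post stands, run a fingertip along the top of the rack's front rail, touching it over the first, the second and then the third gap, and no further. Only after that push the gray refill magazine over the counter, lengthwise into that third gap, until it stands against the stop at the back, and come away from it. Nothing is to be picked up or lifted, and the flashlight, nut driver and socket wrench stay where they lie.

Things in the scene. Friction and masses are not known exactly. Their poses are not given: they have to be found in the camera images.
- rack: fixed dark steel divider rack: 7 dividers 6 mm thick form 6 gaps 40 mm wide, 282 mm over all. Origin on the counter, mid-row, on the front face. y along the row, x into the gaps, z up. Gap centres y = +-23, +-69, +-115 mm. Gaps open to -x (the robot) and upward; their floor is the counter. Dividers run from x = 0 (round noses) to 75 mm, 36 mm high. A rail bridges the gaps at the front (see rail_a to rail_f).
- stop (a point): the middle of the top front edge of the stop that closes the back of all gaps: 70 mm behind the rack's front face, 18 mm above the counter.
- rail_a: segment 1 of the rack's front rail, counted from the rack's +y end: aluminium, rigid, 40 mm long (y), 14 mm wide (x = 0 to 14 mm of the rack), 12 mm thick, its underside 38 mm above the counter. Origin at the centre of its top face, 50 mm above the counter, over the middle of its gap. 6 mm wide, 3 mm deep nicks over the dividers part it from its neighbours.
- rail_b: segment 2 of the rack's front rail, counted from the rack's +y end: aluminium, rigid, 40 mm long (y), 14 mm wide (x = 0 to 14 mm of the rack), 12 mm thick, its underside 38 mm above the counter. Origin at the centre of its top face, 50 mm above the counter, over the middle of its gap. 6 mm wide, 3 mm deep nicks over the dividers part it from its neighbours.
- rail_c: segment 3 of the rack's front rail, counted from the rack's +y end: aluminium, rigid, 40 mm long (y), 14 mm wide (x = 0 to 14 mm of the rack), 12 mm thick, its underside 38 mm above the counter. Origin at the centre of its top face, 50 mm above the counter, over the middle of its gap. 6 mm wide, 3 mm deep nicks over the dividers part it from its neighbours.
- rail_d: segment 4 of the rack's front rail, counted from the rack's +y end: aluminium, rigid, 40 mm long (y), 14 mm wide (x = 0 to 14 mm of the rack), 12 mm thick, its underside 38 mm above the counter. Origin at the centre of its top face, 50 mm above the counter, over the middle of its gap. 6 mm wide, 3 mm deep nicks over the dividers part it from its neighbours.
- rail_e: segment 5 of the rack's front rail, counted from the rack's +y end: aluminium, rigid, 40 mm long (y), 14 mm wide (x = 0 to 14 mm of the rack), 12 mm thick, its underside 38 mm above the counter. Origin at the centre of its top face, 50 mm above the counter, over the middle of its gap. 6 mm wide, 3 mm deep nicks over the dividers part it from its neighbours.
- rail_f: segment 6 of the rack's front rail, counted from the rack's +y end: aluminium, rigid, 40 mm long (y), 14 mm wide (x = 0 to 14 mm of the rack), 12 mm thick, its underside 38 mm above the counter. Origin at the centre of its top face, 50 mm above the counter, over the middle of its gap. 6 mm wide, 3 mm deep nicks over the dividers part it from its neighbours.
- post: steel post 70 mm tall with a 32 mm ball on top, fixed just beyond one end of the rack, either the +y or the -y end: the gaps are counted from this end. Origin on the counter under its axis, which stands 160 mm from the rack's middle along the row and 50 mm behind the front face.
- foot: low square steel foot, 24 x 24 x 16 mm, at the other end of the rack, placed alike. Origin at the centre of its underside.
- magazine: loose gray plastic case with a black strip on top, 84 mm long (x), 34 mm wide (y), 30 mm high, about 0.15 kg, lying on the counter in front of the rack, roughly lengthwise. Origin at the centre of its underside. Slides; fits a gap lengthwise with 3 mm to spare each side. Against the stop its origin is 28 mm behind the rack's front face and 14 mm of it sticks out in front. Both ends alike.
- flashlight: blue plastic flashlight, 135 mm long along its x, 40 mm thick, loose on the counter to the left; origin on the counter, 80 mm from its tail end. Leave alone.
- nut_driver: nut driver with black rubber grip, 188 mm long along its x, 28 mm thick, loose on the counter to the right; origin under the front end of its grip. Leave alone.
- socket_wrench: chrome socket wrench, 212 mm long along its x, 28 mm high, loose on the counter beyond the rack; origin on the counter 150 mm from its handle end. Leave alone.
Things that resemble listed ones, but are neither listed nor needed, are in the scene too. What is shaped like the magazine but purple is not meant.

How it is judged:
On the way, in this order (a step that is already met when the one before it is completed fails the run):
1. a fingertip touches the rail over the first gap from the post, the magazine not yet moved (((y of post in the frame of rack above 0 m and contact force between the fingers and rail_a above 0.3 N) or (y of post in the frame of rack below 0 m and contact force between the fingers and rail_f above 0.3 N)) and distance of magazine from where it was at the start of the episode below 0.01 m), for 0.05 s.
2. a fingertip touches the rail over the second gap from the post, the magazine not yet moved (((y of post in the frame of rack above 0 m and contact force between the fingers and rail_b above 0.3 N) or (y of post in the frame of rack below 0 m and contact force between the fingers and rail_e above 0.3 N)) and distance of magazine from where it was at the start of the episode below 0.01 m), for 0.05 s.
3. a fingertip touches the rail over the third gap from the post, the magazine not yet moved (((y of post in the frame of rack above 0 m and contact force between the fingers and rail_c above 0.3 N) or (y of post in the frame of rack below 0 m and contact force between the fingers and rail_d above 0.3 N)) and distance of magazine from where it was at the start of the episode below 0.01 m), for 0.05 s.
4. the magazine stands home in the third gap from the post (((y of post in the frame of rack above 0 m and y of magazine in the frame of rack between 0.015 and 0.031 m) or (y of post in the frame of rack below 0 m and y of magazine in the frame of rack between -0.031 and -0.015 m)) and x of magazine in the frame of rack above 0.023 m and angle between the x axis of magazine and the x axis of rack, either way round below 0.12 rad and angle between magazine's own z axis and vertical below 0.08 rad and height (world z) of magazine below 0.004 m and linear speed of magazine below 0.01 m/s), for 0.2 s.
At the end, for the whole second after the job is handed in: The magazine lies flat on the counter at rest in the third gap from the post, within 5 mm of the stop at the back, within 8 mm of the gap's middle and 0.12 rad of its direction; flashlight, nut driver and socket wrench are within 30 mm of where they lay (all of step 4 and distance of each of flashlight, nut_driver, socket_wrench from where it was at the start of the episode below 0.03 m); the robot touches nothing.
It fails at once if the magazine is lifted (15 mm) or tipped (0.5 rad) (height (world z) of magazine above 0.015 m or angle between magazine's own z axis and vertical above 0.5 rad).
It fails at once if a finger touches the rail beyond the third gap from the post ((y of post in the frame of rack above 0 m and (contact force between the fingers and rail_d above 0.3 N or contact force between the fingers and rail_e above 0.3 N or contact force between the fingers and rail_f above 0.3 N)) or (y of post in the frame of rack below 0 m and (contact force between the fingers and rail_a above 0.3 N or contact force between the fingers and rail_b above 0.3 N or contact force between the fingers and rail_c above 0.3 N))).
It fails at once if flashlight, nut driver or socket wrench is moved 30 mm (distance of any of flashlight, nut_driver, socket_wrench from where it was at the start of the episode above 0.03 m).
It also fails if it takes over 72 s, if anything falls off the work surface, if the arm or the gripper's body presses on something with over 40 N, if the wrist force passes 120 N, or if a joint passes its speed limit or range.

## Working session

There is one attempt and no reset: what is moved stays moved. The work goes in short steps, Python scripts to look and compute and a shell command to move; the robot and the scene stay as the last step left them, time stands still between calls to the robot, and variables do not carry over. Pictures are saved under pics/ and viewed, and the job is handed in when it is done.

```bash
mkdir -p pics; ls; cat > h.py <<'E'
import numpy as np, cv2
from bench import readout, grab_frame, workorder, r
def save(name,fn,crop=None,scale=1):
    f=grab_frame(name); p=f["pixels"]
    if crop: x0,y0,x1,y1=crop; p=p[y0:y1,x0:x1]
    if scale!=1: p=cv2.resize(p,None,fx=scale,fy=scale,interpolation=cv2.INTER_CUBIC)
    cv2.imwrite("pics/"+fn,p[:,:,::-1]); return f
def ray(f,u,v):
    R=cv2.Rodrigues(np.array(f["rvec"],float))[0]; t=np.array(f["tvec"],float).ravel()
    d=np.array([(u-f["cx"])/f["fx"],(v-f["cy"])/f["fy"],1.0])
    return -R.T@t, R.T@d
def onz(f,u,v,z):
    c,d=ray(f,u,v); return (c+d*(z-c[2])/d[2])
def proj(f,P):
    K=np.array([[f["fx"],0,f["cx"]],[0,f["fy"],f["cy"]],[0,0,1]],float)
    return cv2.projectPoints(np.array(P,float).reshape(-1,1,3),np.array(f["rvec"],float),np.array(f["tvec"],float),K,None)[0].reshape(-1,2)
E
python3 - <<'E'
from h import *
for n in ("top","scene"):
    f=save(n,n+"0.png"); np.save(n+"0.npy",f,allow_pickle=True)
    c,_=ray(f,280,210); print(n,f["fx"],f["cx"],f["cy"],c)
o=readout.get_obs(); print(o["clock"],o["tcp_pos"],o["orientation"],o["contact_force"],o["grip_width"],r.grip_depth)
print(cv2.Rodrigues(np.array(o["orientation"],float))[0].round(3))
E
```

```text
pics
top 412.5317671544663 275.0971206943521 206.5866359000263 [0.37714891 0.02048709 0.93803162]
scene 457.8686845783743 275.2429126179667 215.84448065131718 [1.3069677  0.41934601 0.66604999]
0.1 [0.14837745 0.65793972 0.23041082] [ 2.45274860e+00  1.96122883e+00 -1.92537665e-03] [-0.81510922 -0.02368999  0.35263047] 0.08527425366589376 0.0187
[[ 0.22   0.976 -0.   ]
 [ 0.976 -0.22  -0.002]
 [-0.002  0.    -1.   ]]
```

View pics/top0.png

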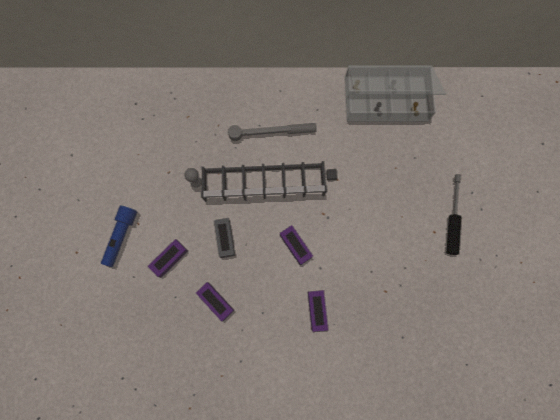

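View pics/scene0.png

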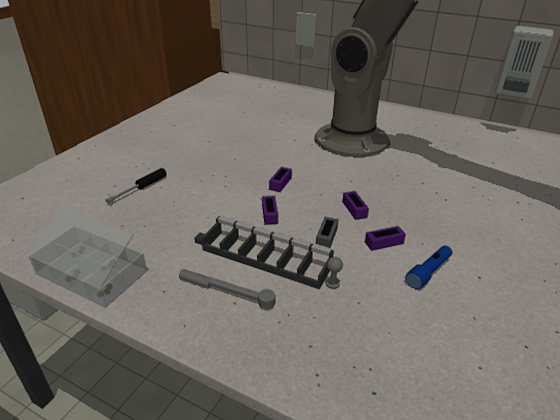

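The top view shows the ball post at the left end of the rack (192,176), which is +y, and the foot at the right (332,174). The third gap is therefore rail_c. The magazine-shaped items are at (225,238) gray, and at (168,258), (215,302), (296,245) and (318,311), all purple. Only the gray one fits the description. I'll confirm it in an enlarged crop.

```bash
python3 - <<'E'
from h import *
f=np.load("top0.npy",allow_pickle=True).item()
p=cv2.resize(f["pixels"][150:285,170:350],None,fx=4.4,fy=4.4,interpolation=cv2.INTER_CUBIC)
p=np.clip(p.astype(float)*1.6,0,255).astype(np.uint8)
cv2.imwrite("pics/crop0.png",p[:,:,::-1])
E
```

```text
(no output)
```

View pics/crop0.png

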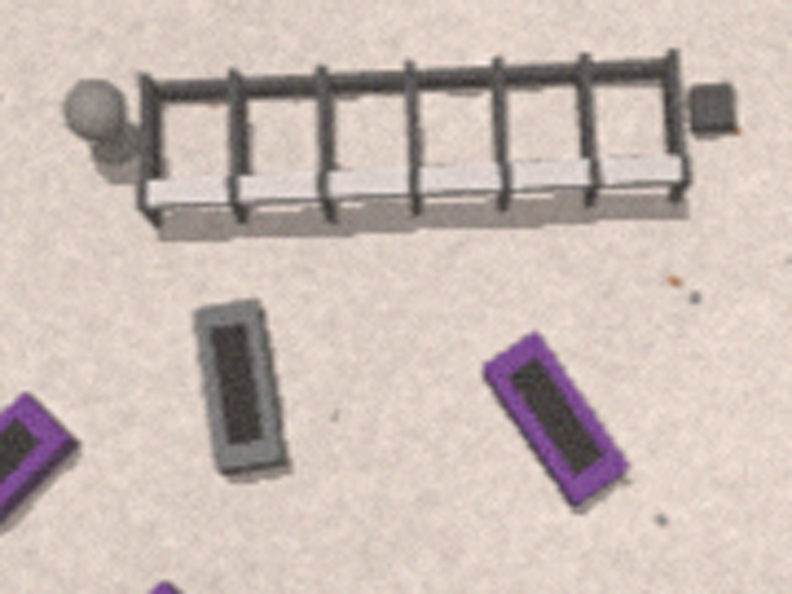

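```bash
python3 - <<'E'
from h import *
f=np.load("scene0.npy",allow_pickle=True).item()
p=cv2.resize(f["pixels"][180:300,190:350],None,fx=5,fy=5,interpolation=cv2.INTER_CUBIC)
p=np.clip(p.astype(float)*1.5,0,255).astype(np.uint8)
cv2.imwrite("pics/crop1.png",p[:,:,::-1])
E
```

```text
(no output)
```

View pics/crop1.png

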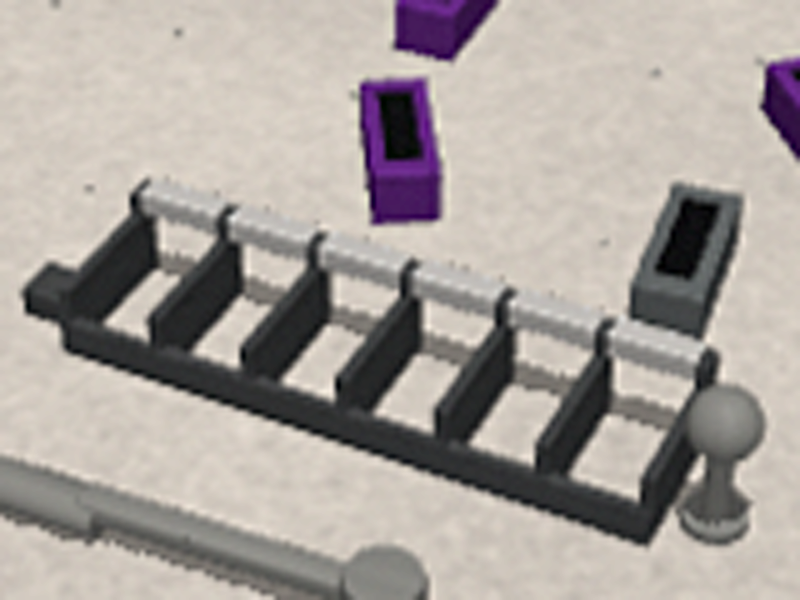

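```bash
cat > fit.py <<'E'
from h import *
from scipy.optimize import least_squares
T=np.load("top0.npy",allow_pickle=True).item(); S=np.load("scene0.npy",allow_pickle=True).item()
def tc(P): return (np.array(P,float)+.5)/4.4-.5+[170,150]
def sc(P): return (np.array(P,float)+.5)/5-.5+[190,180]
def W(q,P):
    P=np.array(P,float)/1000; c,s=np.cos(q[2]),np.sin(q[2])
    return np.c_[q[0]+c*P[:,0]-s*P[:,1], q[1]+s*P[:,0]+c*P[:,1], P[:,2]]
# rack: top picks
dy=[138,92,46,0,-46,-92,-138]
m=[(14,135,50),(14,-135,50),(0,135,50),(0,-135,50)]+[(7,y,47) for y in dy[1:-1]]+[(75,y,36) for y in dy]
px=[(149,182),(682,156),(150,202),(684,181)]+[(238,188),(327,185),(414,180),(504,175),(592,172)]+[(148,76),(234,71),(322,67),(410,63),(498,59),(585,55),(673,51)]
px=tc(px)
g=least_squares(lambda q:(proj(T,W(q,m))-px).ravel(),[.5,.03,0])
rk=g.x
print("rack",rk,np.abs(g.fun).max(),g.fun.reshape(-1,2).round(1).tolist())
mm=[(42,17,30),(42,-17,30),(-42,17,30),(-42,-17,30)]
pm=tc([(194,311),(259,299),(220,471),(287,459)])
g=least_squares(lambda q:(proj(T,W(q,mm))-pm).ravel(),[.4,.1,0]); mg=g.x
print("mag",mg,g.fun.reshape(-1,2).round(1).tolist())
ss=sc([(632,290),(703,308),(740,195),(678,184)]); 
def both(q): 
    return np.r_[(proj(T,W(q,mm))-pm).ravel(),(proj(S,W(q,[mm[0],mm[1]])) -sc([(703,308),(632,290)])).ravel()]
g=least_squares(both,mg); print("both",g.x,g.fun.round(1))
def rel(q):
    d=q[:2]-rk[:2];c,s=np.cos(rk[2]),np.sin(rk[2]); return (c*d[0]+s*d[1])*1e3,(-s*d[0]+c*d[1])*1e3,np.degrees(q[2]-rk[2])
print("mag in rack",rel(mg),rel(g.x))
print("rails world",W(rk,[(7,y,50) for y in(115,69,23)]).round(4).tolist())
out=[]
for f,fn in((T,"ovT"),(S,"ovS")):
    p=f["pixels"][:,:,::-1].copy()
    p=cv2.resize(p,None,fx=4,fy=4,interpolation=cv2.INTER_CUBIC)
    pts=np.r_[proj(f,W(rk,m)),proj(f,W(mg,mm)),proj(f,W(rk,[(0,135,50),(0,-135,50),(75,138,0),(75,-138,0)]))]
    for u,v in pts: cv2.circle(p,(int((u+.5)*4),int((v+.5)*4)),3,(0,0,255),-1)
    a=proj(f,W(rk,[(30,0,20)]))[0]*4
    x0,y0=int(a[0]-400),int(a[1]-300); cv2.imwrite("pics/%s.png"%fn,p[max(y0,0):y0+600,max(x0,0):x0+800])
E
python3 fit.py
```

```text
rack [0.60549361 0.03807733 0.04418139] 1.073303942706218 [[-0.2, -0.6], [-0.3, -0.3], [-0.4, 1.0], [-0.3, 0.1], [-0.8, 0.6], [-0.4, 0.3], [0.4, 0.5], [0.5, 0.6], [1.1, 0.4], [-0.6, -0.6], [-0.0, -0.4], [0.1, -0.4], [0.1, -0.4], [0.1, -0.4], [0.4, -0.4], [0.3, -0.4]]
mag [0.51201865 0.12732411 0.18552324] [[-0.1, -0.2], [0.1, -0.3], [-0.0, 0.4], [0.1, 0.2]]
both [0.51253941 0.12823795 0.19884395] [-0.8 -0.3 -0.6 -0.6 -0.1  0.2 -0.1 -0.2 -0.1 -1.6 -0.9 -0.8]
mag in rack (np.float64(-89.44198489620891), np.float64(93.28820197651369), np.float64(8.098291234493166)) (np.float64(-88.88137015086487), np.float64(94.1781476021913), np.float64(8.86151177704545))
rails world [[0.6074, 0.1533, 0.05], [0.6094, 0.1073, 0.05], [0.6115, 0.0614, 0.05]]
```

View pics/ovT.png

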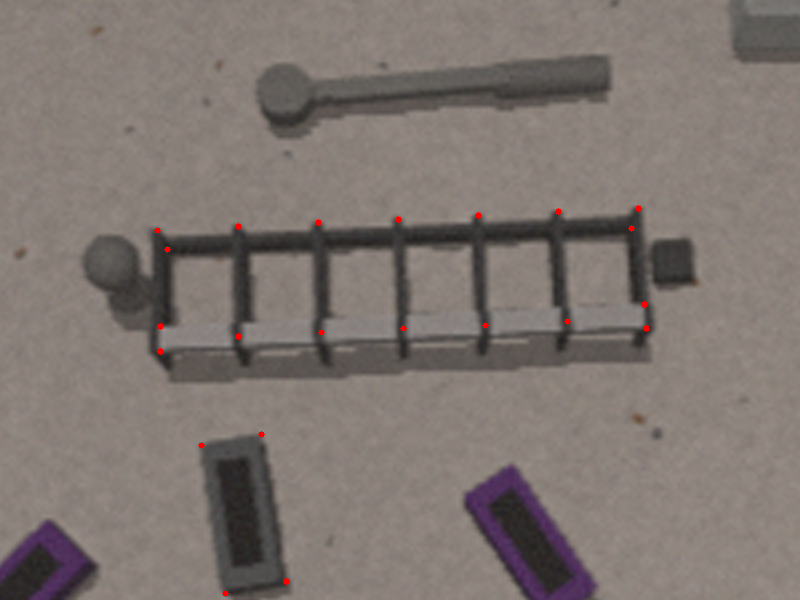

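View pics/ovS.png

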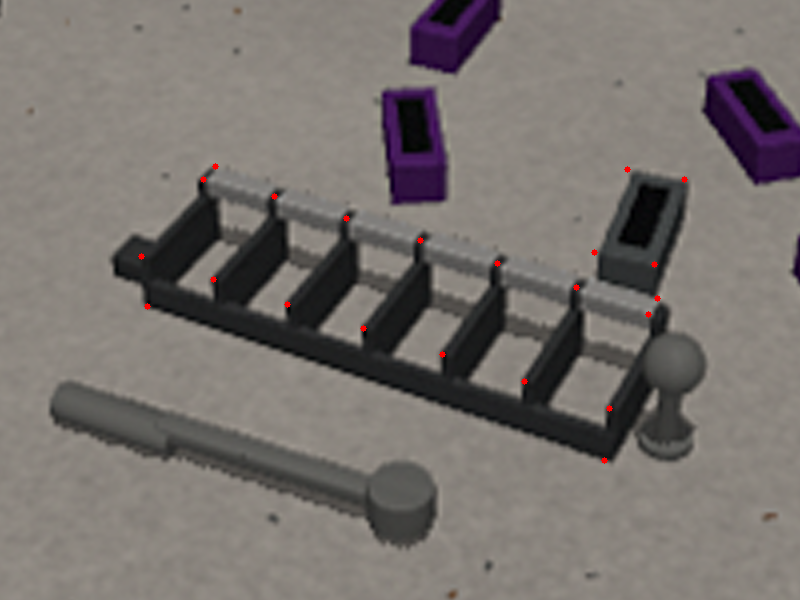

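The two views agree to about 2–3 mm. The third gap from the post is at rack y = +23, with the rails to touch being a, b and c. The gray magazine sits at about (-89, +93.5) mm in the rack frame, turned about +8.5°. First I'll work out the transit to above rail_a, with the tool x axis aligned to the rack x axis.

```bash
cat > go.py <<'E'
from h import *
from scipy.spatial.transform import Rotation as Ro
import sys
RK=np.array([0.6050,0.0385,0.0442])   # rack pose
def st():
    o=readout.get_obs(); R=Ro.from_rotvec(o["orientation"]).as_matrix(); p=np.array(o["tcp_pos"])
    c,s=np.cos(RK[2]),np.sin(RK[2]); d=p[:2]-RK[:2]
    print("t %.2f rack x %.1f y %.1f z %.1f yaw_rel %.1f F %s w %.1f"%(o["clock"],(c*d[0]+s*d[1])*1e3,(-s*d[0]+c*d[1])*1e3,p[2]*1e3,
      np.degrees(np.arctan2(R[1,0],R[0,0])-RK[2]),np.round(o["contact_force"],1),o["grip_width"]*1e3)); return p,R
def to(x,y,z,yaw,n=None):
    p,R=st(); c,s=np.cos(RK[2]),np.sin(RK[2])
    w=np.array([RK[0]+(c*x-s*y)/1e3,RK[1]+(s*x+c*y)/1e3,z/1e3])
    a=np.radians(yaw)+RK[2]
    G=np.array([[np.cos(a),np.sin(a),0],[np.sin(a),-np.cos(a),0],[0,0,-1]])
    d=R.T@(w-p)*1e3; t=np.degrees(Ro.from_matrix(R.T@G).as_rotvec())
    print("shift",d.round(1),"turn",t.round(2))
    if n:
        for k in range(1,n+1): print((d*k/n).round(0),(t*k/n).round(1))
if __name__=="__main__":
    a=sys.argv[1:]
    if a: to(*map(float,a[:4]),*(int(v) for v in a[4:]))
    else: st()
E
python3 go.py 7 120 150 0 12
```

```text
t 0.10 rack x -428.8 y 639.0 z 230.4 yaw_rel 74.8 F [-0.8 -0.   0.4] w 85.3
shift [-386.1  556.9   81.1] turn [7.000e-02 8.000e-02 7.476e+01]
[-32.  46.   7.] [0.  0.  6.2]
[-64.  93.  14.] [ 0.   0.  12.5]
[-97. 139.  20.] [ 0.   0.  18.7]
[-129.  186.   27.] [ 0.   0.  24.9]
[-161.  232.   34.] [ 0.   0.  31.1]
[-193.  278.   41.] [ 0.   0.  37.4]
[-225.  325.   47.] [ 0.   0.  43.6]
[-257.  371.   54.] [ 0.   0.1 49.8]
[-290.  418.   61.] [ 0.1  0.1 56.1]
[-322.  464.   68.] [ 0.1  0.1 62.3]
[-354.  510.   74.] [ 0.1  0.1 68.5]
[-386.  557.   81.] [ 0.1  0.1 74.8]
```

```bash
python3 -m handwheel '-16 23 0 0 0 3 0; -64 93 5 0 0 12 0; -97 139 10 0 0 18 0; -129 186 15 0 0 25 0; -161 232 20 0 0 31 0; -193 278 30 0 0 37 0; -225 325 40 0 0 44 0; -257 371 50 0 0 50 0; -290 418 60 0 0 56 0; -322 464 68 0 0 62 0; -354 510 76 0 0 69 0; -386 557 81 0 0 74.8 0'; python3 go.py
```

```text
clock: 1.6
tcp_pos: [0.6075, 0.1581, 0.1495]
orientation: [3.141, 0.064, -0.002]
contact_force: [-0.2, 1.1, 0.1]
grip_width: -0.0002
t 1.60 rack x 7.7 y 119.4 z 149.5 yaw_rel -0.2 F [-0.2  1.1  0.1] w -0.2
```

```bash
python3 go.py 7 122 58 0
```

```text
t 1.60 rack x 7.7 y 119.4 z 149.5 yaw_rel -0.2 F [-0.2  1.1  0.1] w -0.2
shift [-0.7 -2.6 91.5] turn [ 0.01  0.06 -0.21]
```

```bash
python3 -m handwheel '-1 0 30 0 0 0 0; -1 0 60 0 0 0 0; -1 0 86 0 0 0 0; -1 0 88 0 0 0 0'; python3 - <<'E'
from go import *
st()
f=grab_frame("scene"); p=f["pixels"][150:300,220:400]
cv2.imwrite("pics/s1.png",cv2.resize(p,None,fx=4,fy=4,interpolation=cv2.INTER_CUBIC)[:,:,::-1])
f=grab_frame("top"); p=f["pixels"][130:280,130:330]
cv2.imwrite("pics/t1.png",cv2.resize(p,None,fx=4,fy=4,interpolation=cv2.INTER_CUBIC)[:,:,::-1])
E
```

```text
clock: 2.1
tcp_pos: [0.6041, 0.159, 0.0602]
orientation: [3.139, 0.068, -0.007]
contact_force: [-1.0, -0.8, 0.2]
grip_width: -0.0001
t 2.10 rack x 4.4 y 120.4 z 60.2 yaw_rel -0.0 F [-1.  -0.8  0.2] w -0.1
```

View pics/s1.png

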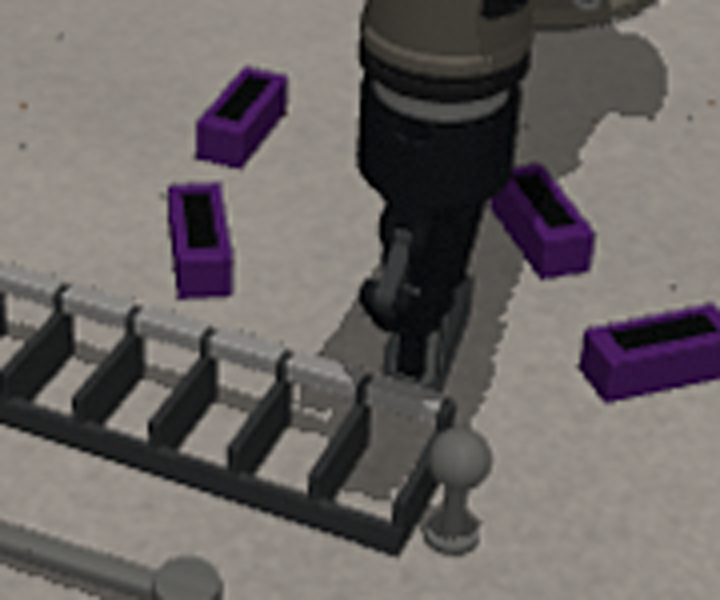

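View pics/t1.png

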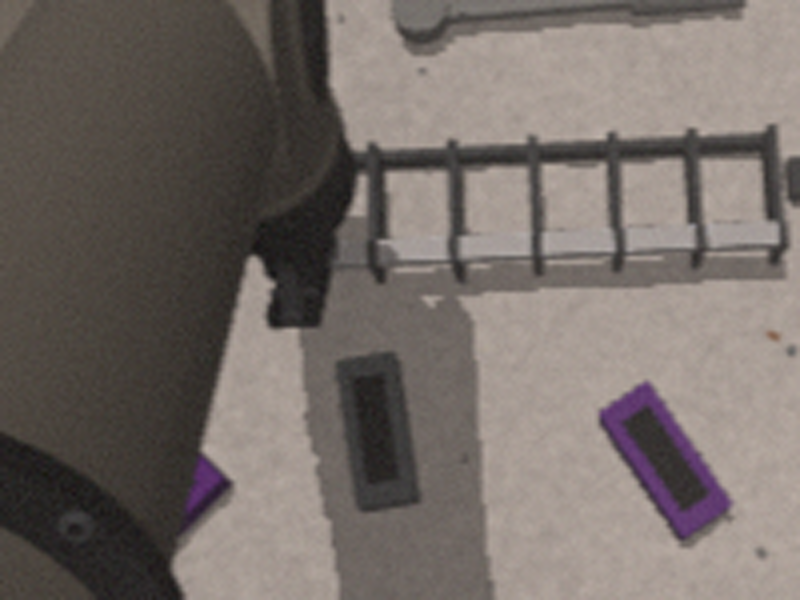

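The fingertip (about (410,375) in the scene crop) hangs just above the first rail segment beside the ball. The top crop shows the magazine unmoved, inside the arm's shadow. Next I'll lower it until it makes contact.

```bash
python3 -m handwheel '3 0 5 0 0 0 0; 3 0 8 0 0 0 0; 3 0 10 0 0 0 0; 3 0 11 0 0 0 0'; python3 go.py
```

```text
clock: 2.7
tcp_pos: [0.6089, 0.1595, 0.0513]
orientation: [-3.141, -0.068, 0.0]
contact_force: [-0.0, 0.3, -0.8]
grip_width: -0.0002
t 2.70 rack x 9.2 y 120.7 z 51.3 yaw_rel -0.0 F [-0.   0.3 -0.8] w -0.2
```

```bash
python3 -m handwheel '0 0 1 0 0 0 0; 0 0 1.5 0 0 0 0; 0 0 2 0 0 0 0'; python3 go.py
```

```text
clock: 3.08
tcp_pos: [0.6089, 0.1595, 0.0501]
orientation: [-3.14, -0.068, 0.0]
contact_force: [-3.1, -0.9, 10.9]
grip_width: 0.0
t 3.08 rack x 9.3 y 120.7 z 50.1 yaw_rel -0.0 F [-3.1 -0.9 10.9] w 0.0
```

```bash
python3 -m handwheel '0 7 0 0 0 0 0; 0 14 0 0 0 0 0; 0 21 0 0 0 0 0; 0 28 0 0 0 0 0; 0 35 0 0 0 0 0; 0 42 0 0 0 0 0; 0 48 0 0 0 0 0; 0 48 0 0 0 0 0'; python3 go.py
```

```text
clock: 4.08
tcp_pos: [0.612, 0.1115, 0.0502]
orientation: [-3.14, -0.068, -0.003]
contact_force: [-0.1, 0.7, 6.4]
grip_width: 0.0001
t 4.08 rack x 10.2 y 72.6 z 50.2 yaw_rel -0.1 F [-0.1  0.7  6.4] w 0.1
```

```bash
python3 -m handwheel '0 7 0.2 0 0 0 0; 0 14 0.3 0 0 0 0; 0 21 0.3 0 0 0 0; 0 28 0.3 0 0 0 0; 0 35 0.3 0 0 0 0; 0 42 0.3 0 0 0 0; 0 45 0.3 0 0 0 0; 0 45 0.3 0 0 0 0'; python3 go.py
```

```text
clock: 5.08
tcp_pos: [0.6142, 0.0679, 0.0501]
orientation: [-3.139, -0.069, -0.004]
contact_force: [-0.4, 3.1, 8.4]
grip_width: -0.0004
t 5.08 rack x 10.5 y 29.0 z 50.1 yaw_rel -0.0 F [-0.4  3.1  8.4] w -0.4
```

```bash
python3 -m handwheel '0 0 -20 0 0 0 0; 0 0 -50 0 0 0 45; -50 -56 -50 0 0 0 45; -99 -111 -50 0 0 0 45; -99 -111 -50 0 0 0 45; -99 -111 -50 0 0 0 45' 20; python3 go.py -89 140 8 0
```

```text
clock: 5.82
tcp_pos: [0.5079, 0.1746, 0.0996]
orientation: [-3.14, -0.074, 0.001]
contact_force: [0.4, 0.0, 0.5]
grip_width: 0.0446
t 5.83 rack x -91.0 y 140.2 z 99.6 yaw_rel 0.2 F [0.4 0.  0.5] w 44.6
shift [ 2.   0.3 91.6] turn [-0.03  0.03  0.15]
```

```bash
python3 -m handwheel '2 0 30 0 0 0 45; 2 0 60 0 0 0 45; 2 0 80 0 0 0 45;  2 0 91 0 0 0 45; 2 0 91 0 0 0 45'; python3 - <<'E'
from go import *
st()
f=grab_frame("top"); p=f["pixels"][150:300,150:350]
cv2.imwrite("pics/t2.png",cv2.resize(p,None,fx=4,fy=4,interpolation=cv2.INTER_CUBIC)[:,:,::-1])
f=grab_frame("scene"); p=f["pixels"][150:300,220:420]
cv2.imwrite("pics/s2.png",cv2.resize(p,None,fx=4,fy=4,interpolation=cv2.INTER_CUBIC)[:,:,::-1])
E
```

```text
clock: 6.45
tcp_pos: [0.5117, 0.1721, 0.0079]
orientation: [3.14, 0.066, -0.001]
contact_force: [0.4, -0.8, 0.1]
grip_width: 0.0454
t 6.45 rack x -87.4 y 137.6 z 7.9 yaw_rel -0.1 F [ 0.4 -0.8  0.1] w 45.4
```

View pics/t2.png

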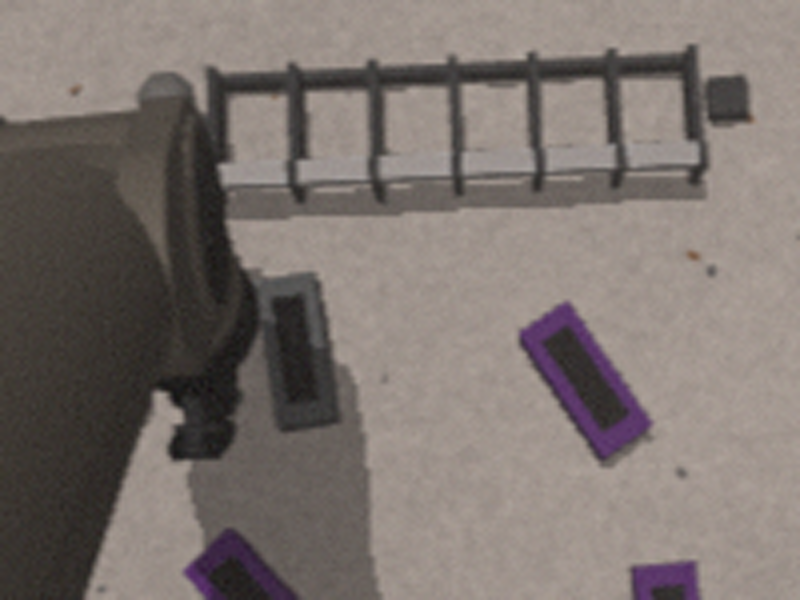

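View pics/s2.png

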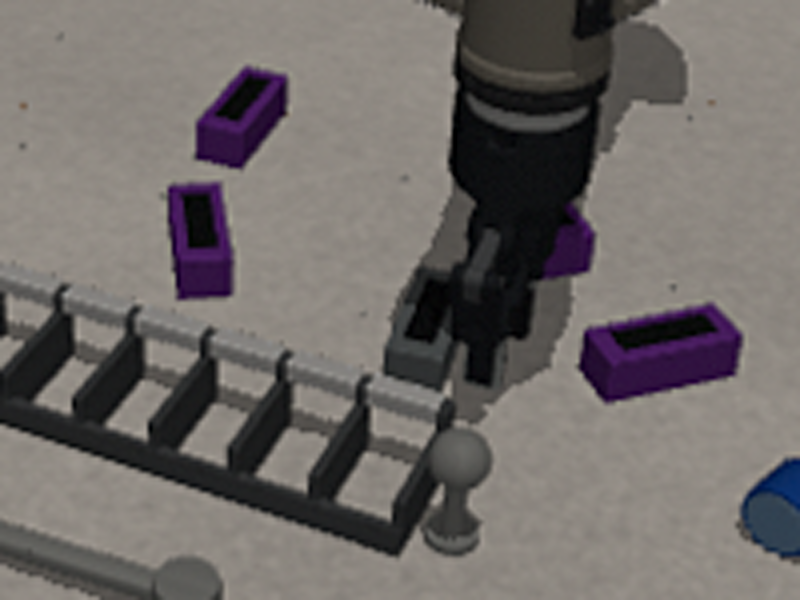

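The fingers stand beside the magazine on its +y side, with the magazine unmoved. Now I'll push sideways toward -y (tool +y).

```bash
python3 -m handwheel '0 6 0 0 0 0 45; 0 12 0 0 0 0 45; 0 20 0 0 0 0 45; 0 28 0 0 0 0 45; 0 36 0 0 0 0 45; 0 44 0 0 0 0 45; 0 52 0 0 0 0 45; 0 60 0 0 0 0 45; 0 68 0 0 0 0 45; 0 74 0 0 0 0 45; 0 78 0 0 0 0 45; 0 80 0 0 0 0 45'; python3 go.py
```

```text
clock: 8.05
tcp_pos: [0.5147, 0.0931, 0.008]
orientation: [-3.141, -0.068, 0.0]
contact_force: [0.3, 2.0, 2.2]
grip_width: 0.0449
t 8.05 rack x -87.8 y 58.6 z 8.0 yaw_rel -0.0 F [0.3 2.  2.2] w 44.9
```

```bash
python3 - <<'E'
from go import *
st()
f=grab_frame("top"); np.save("t3.npy",f,allow_pickle=True); p=f["pixels"][150:300,150:350]
cv2.imwrite("pics/t3.png",cv2.resize(p,None,fx=4,fy=4,interpolation=cv2.INTER_CUBIC)[:,:,::-1])
E
```

```text
t 8.05 rack x -87.8 y 58.6 z 8.0 yaw_rel -0.0 F [0.3 2.  2.2] w 44.9
```

View pics/t3.png

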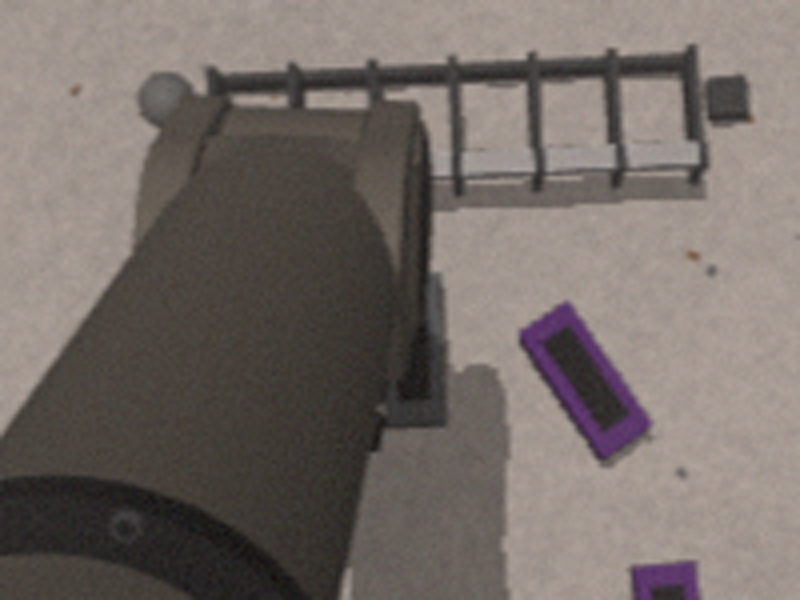

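```bash
cat > mp.py <<'E'
from go import *
def rk(w):
    c,s=np.cos(RK[2]),np.sin(RK[2]); d=w[:2]-RK[:2]; return np.array([(c*d[0]+s*d[1])*1e3,(-s*d[0]+c*d[1])*1e3])
def pick(f,off,sc,pts,z):
    for P in pts:
        u=(np.array(P,float)+.5)/sc-.5+off; print(P,rk(onz(f,*u,z)).round(1))
E
python3 - <<'E'
from mp import *
f=np.load("t3.npy",allow_pickle=True).item()
p=f["pixels"][205:265,235:275]; cv2.imwrite("pics/t3c.png",np.clip(cv2.resize(p,None,fx=10,fy=10,interpolation=cv2.INTER_CUBIC)[:,:,::-1]*1.5,0,255).astype(np.uint8))
pick(f,[150,150],4,[(440,274),(447,423)],.03)
print("nicks c/d (0) "); pick(f,[150,150],4,[(457,160),(537,157),(618,153)],.047)
E
```

```text
(440, 274) [-50.4  12.5]
(447, 423) [-133.8   12.1]
nicks c/d (0) 
(457, 160) [10.6 -0. ]
(537, 157) [ 10.2 -44.8]
(618, 153) [ 10.4 -90.2]
```

View pics/t3c.png

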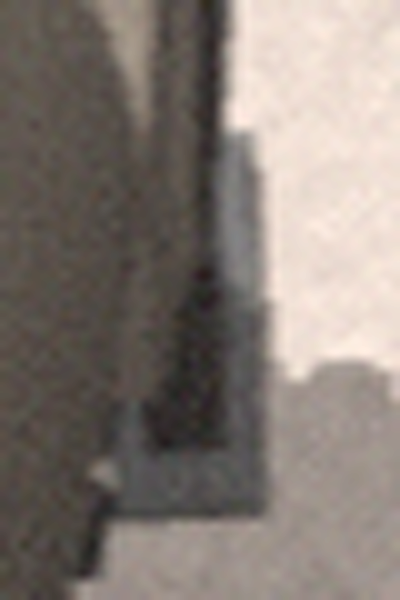

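```bash
python3 -m handwheel '0 2 0 0 0 0 45; 0 4 0 0 0 0 45; 0 6 0 0 0 0 45; 0 6.5 0 0 0 0 45; 0 6.5 0 0 0 0 45'; python3 go.py;  python3 -m handwheel '0 -4 0 0 0 0 45; 0 -25 0 0 0 0 45; 0 -35 -20 0 0 0 45; 0 -60 -70 0 0 0 45; 0 -100 -90 0 0 0 45; -60 -110 -90 0 0 0 45; -100 -110 -90 0 0 0 45'
python3 - <<'E'
from mp import *
st()
f=grab_frame("top"); np.save("t4.npy",f,allow_pickle=True); p=f["pixels"][165:285,200:360]
cv2.imwrite("pics/t4.png",cv2.resize(p,None,fx=5,fy=5,interpolation=cv2.INTER_CUBIC)[:,:,::-1])
E
```

```text
clock: 8.72
tcp_pos: [0.5149, 0.0866, 0.0079]
orientation: [3.141, 0.068, -0.0]
contact_force: [0.4, 1.6, 0.8]
grip_width: 0.0451
t 8.72 rack x -87.9 y 52.0 z 7.9 yaw_rel -0.1 F [0.4 1.6 0.8] w 45.1
clock: 9.6
tcp_pos: [0.4079, 0.1935, 0.0979]
orientation: [-3.141, -0.073, 0.001]
contact_force: [0.1, 0.1, 1.1]
grip_width: 0.0453
t 9.60 rack x -190.0 y 163.5 z 97.9 yaw_rel 0.1 F [0.1 0.1 1.1] w 45.3
```

View pics/t4.png

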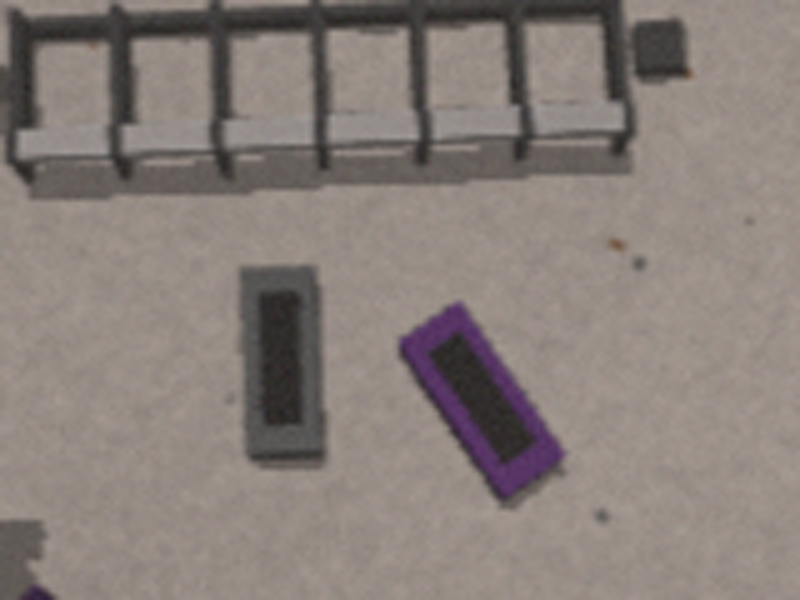

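```bash
python3 - <<'E'
from mp import *
f=np.load("t4.npy",allow_pickle=True).item()
pick(f,[200,165],5,[(241,268),(316,266),(249,456),(325,454)],.03)
print("nicks 46, 0, -46"); pick(f,[200,165],5,[(118,140),(220,137),(322,131),(423,126),(522,121)],.047)
print("back tops"); pick(f,[200,165],5,[(116,9),(216,5),(317,1)],.036)
E
```

```text
(241, 268) [-49.2  39. ]
(316, 266) [-50.    5.4]
(249, 456) [-133.5   38.4]
(325, 454) [-134.2    5. ]
nicks 46, 0, -46
(118, 140) [ 8.1 90.8]
(220, 137) [ 7.3 45.4]
(322, 131) [ 7.9 -0.2]
(423, 126) [  8.1 -45.4]
(522, 121) [  8.2 -89.7]
back tops
(116, 9) [73.  91.6]
(216, 5) [72.8 45.8]
(317, 1) [72.5 -0.5]
```

```bash
python3 -c "
from go import *
print(readout.get_obs()['joints'])
to(-165,22.5,97,90,9)"
```

```text
[-0.95452549  0.32664335  0.43978586  2.22291741 -0.23393565  0.64180223
 -0.29918165]
t 9.65 rack x -195.8 y 162.0 z 96.9 yaw_rel 0.1 F [-5.9 -0.9 -1.4] w 45.0
shift [ 3.050e+01  1.396e+02 -1.000e-01] turn [ -0.27   0.4  -89.87]
[ 3. 16. -0.] [ -0.   0. -10.]
[ 7. 31. -0.] [ -0.1   0.1 -20. ]
[10. 47. -0.] [ -0.1   0.1 -30. ]
[14. 62. -0.] [ -0.1   0.2 -39.9]
[17. 78. -0.] [ -0.1   0.2 -49.9]
[20. 93. -0.] [ -0.2   0.3 -59.9]
[ 24. 109.  -0.] [ -0.2   0.3 -69.9]
[ 27. 124.  -0.] [ -0.2   0.4 -79.9]
[ 30. 140.  -0.] [ -0.3   0.4 -89.9]
```

```bash
python3 -m handwheel '2 8 0 0 0 -5 12; 7 31 0 0 0 -15 12; 10 47 0 0 0 -25 12; 14 62 0 0 0 -35 12; 17 78 0 0 0 -45 12; 20 93 0 0 0 -55 12; 24 109 0 0 0 -65 12; 27 124 0 0 0 -75 12; 30 140 0 0 0 -85 12; 30 140 0 0 0 -90 12; 30 140 0 0 0 -90 12; 30 140 0 0 0 -90 12'; python3 go.py -162 22.5 10 90
```

```text
clock: 11.15
tcp_pos: [0.4464, 0.054, 0.098]
orientation: [-2.174, -2.268, 0.0]
contact_force: [0.1, -0.2, 0.2]
grip_width: 0.012
t 11.15 rack x -157.8 y 22.5 z 98.0 yaw_rel 89.9 F [ 0.1 -0.2  0.2] w 12.0
shift [ 0.  -4.2 88. ] turn [-0.   -0.   -0.13]
```

```bash
python3 -m handwheel '0 -4 20 0 0 0 12; 0 -4 45 0 0 0 12; 0 -4 70 0 0 0 12; 0 -4 84 0 0 0 12; 0 -4 88 0 0 0 12; 0 -4 88 0 0 0 12'; python3 - <<'E'
from mp import *
st()
f=grab_frame("top"); np.save("t5.npy",f,allow_pickle=True); p=f["pixels"][165:285,200:360]
cv2.imwrite("pics/t5.png",cv2.resize(p,None,fx=5,fy=5,interpolation=cv2.INTER_CUBIC)[:,:,::-1])
E
```

```text
clock: 11.9
tcp_pos: [0.4426, 0.0538, 0.0102]
orientation: [2.173, 2.269, 0.0]
contact_force: [0.1, 0.2, 0.6]
grip_width: 0.0121
t 11.90 rack x -161.6 y 22.4 z 10.2 yaw_rel 89.9 F [0.1 0.2 0.6] w 12.1
```

View pics/t5.png

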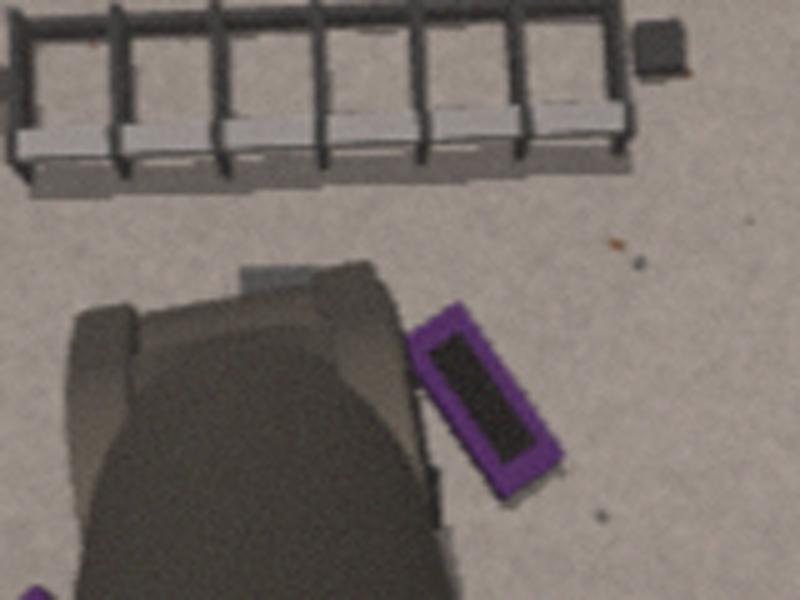

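The magazine's front edge is still at (278,268) in the crop, and the tool is behind it. I'll push along the rack's +x in stages.

```bash
python3 -m handwheel '0 4 0 0 0 0 12; 0 9 0 0 0 0 12; 0 14 0 0 0 0 12; 0 19 0 0 0 0 12; 0 24 0 0 0 0 12; 0 30 0 0 0 0 12; 0 36 0 0 0 0 12; 0 42 0 0 0 0 12; 0 48 0 0 0 0 12; 0 54 0 0 0 0 12; 0 58 0 0 0 0 12; 0 58 0 0 0 0 12'; python3 - <<'E'
from mp import *
st()
f=grab_frame("top"); np.save("t6.npy",f,allow_pickle=True); p=f["pixels"][165:285,200:360]
cv2.imwrite("pics/t6.png",cv2.resize(p,None,fx=5,fy=5,interpolation=cv2.INTER_CUBIC)[:,:,::-1])
f=grab_frame("scene"); np.save("s6.npy",f,allow_pickle=True); p=f["pixels"][180:300,210:370]
cv2.imwrite("pics/s6.png",cv2.resize(p,None,fx=5,fy=5,interpolation=cv2.INTER_CUBIC)[:,:,::-1])
E
```

```text
clock: 13.45
tcp_pos: [0.501, 0.0562, 0.0101]
orientation: [2.172, 2.269, 0.001]
contact_force: [0.7, -0.2, 0.5]
grip_width: 0.012
t 13.45 rack x -103.2 y 22.3 z 10.1 yaw_rel 90.0 F [ 0.7 -0.2  0.5] w 12.0
```

View pics/t6.png

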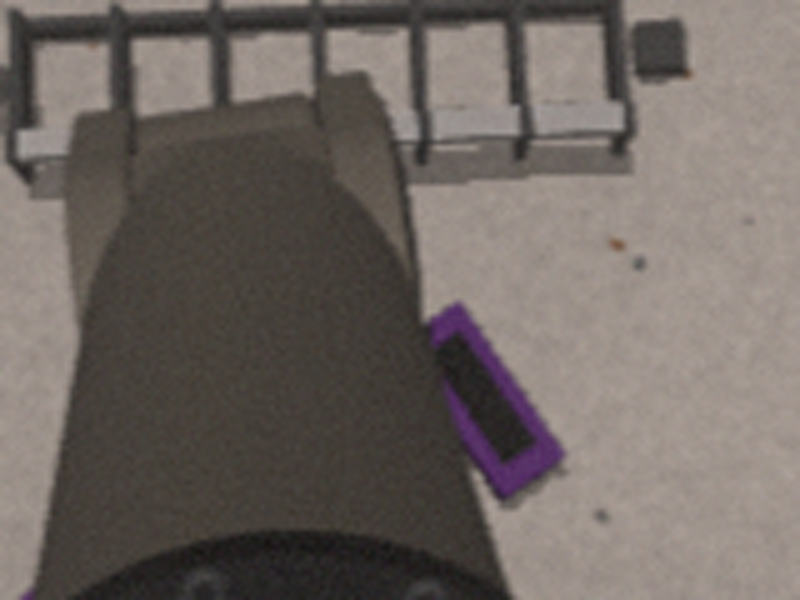

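View pics/s6.png

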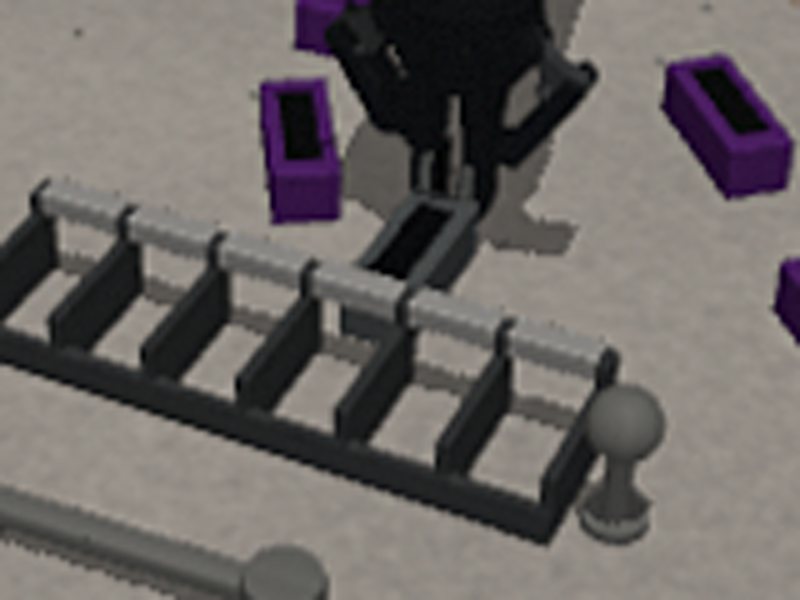

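The magazine is straight in line with the third gap, its front face showing between the dividers at (310,270) and (405,300) in the scene crop. I'll carry on pushing.

```bash
python3 -m handwheel '0 4 0 0 0 0 12; 0 9 0 0 0 0 12; 0 14 0 0 0 0 12; 0 19 0 0 0 0 12; 0 24 0 0 0 0 12; 0 28 0 0 0 0 12; 0 30 0 0 0 0 12'; python3 go.py; python3 -m handwheel '0 4 0 0 0 0 12; 0 9 0 0 0 0 12; 0 14 0 0 0 0 12; 0 19 0 0 0 0 12; 0 24 0 0 0 0 12; 0 29 0 0 0 0 12; 0 34 0 0 0 0 12; 0 37 0 0 0 0 12; 0 38 0 0 0 0 12'; python3 - <<'E'
from mp import *
st()
f=grab_frame("scene"); np.save("s7.npy",f,allow_pickle=True); p=f["pixels"][180:300,210:370]
cv2.imwrite("pics/s7.png",cv2.resize(p,None,fx=5,fy=5,interpolation=cv2.INTER_CUBIC)[:,:,::-1])
E
```

```text
clock: 14.42
tcp_pos: [0.5305, 0.0575, 0.01]
orientation: [-2.173, -2.269, -0.0]
contact_force: [-2.1, -0.2, 1.8]
grip_width: 0.0122
t 14.43 rack x -73.6 y 22.3 z 10.0 yaw_rel 90.0 F [-2.1 -0.2  1.8] w 12.2
clock: 15.55
tcp_pos: [0.5684, 0.0591, 0.01]
orientation: [-2.173, -2.269, 0.0]
contact_force: [-0.9, 0.1, 1.4]
grip_width: 0.0121
t 15.55 rack x -35.7 y 22.2 z 10.0 yaw_rel 90.0 F [-0.9  0.1  1.4] w 12.1
```

View pics/s7.png

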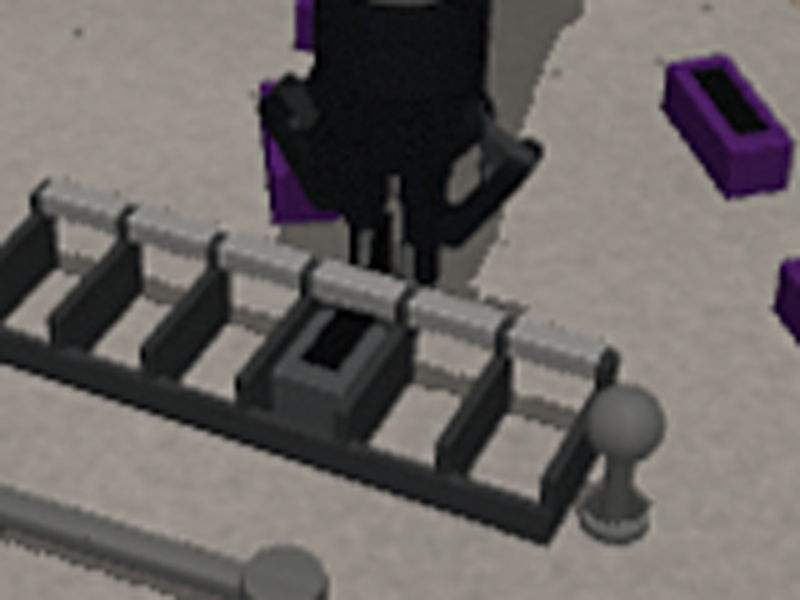

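It is in the third gap, about 10 mm short of the stop, its front face at (305,400). I'll push gently now and watch the force.

```bash
python3 -m handwheel '0 2 0 0 0 0 12; 0 4 0 0 0 0 12; 0 6 0 0 0 0 12; 0 7 0 0 0 0 12; 0 7 0 0 0 0 12'; python3 go.py; python3 -m handwheel '0 1 0 0 0 0 12; 0 1 0 0 0 0 12'; python3 go.py;  python3 -m handwheel '0 1 0 0 0 0 12; 0 1 0 0 0 0 12'; python3 go.py
```

```text
clock: 16.23
tcp_pos: [0.5755, 0.0594, 0.01]
orientation: [2.172, 2.269, 0.001]
contact_force: [0.2, 0.3, -0.9]
grip_width: 0.0118
t 16.23 rack x -28.6 y 22.2 z 10.0 yaw_rel 90.0 F [ 0.2  0.3 -0.9] w 11.8
clock: 16.48
tcp_pos: [0.5763, 0.0595, 0.01]
orientation: [-2.173, -2.269, -0.0]
contact_force: [-1.4, 0.6, 0.5]
grip_width: 0.0119
t 16.48 rack x -27.8 y 22.2 z 10.0 yaw_rel 90.0 F [-1.4  0.6  0.5] w 11.9
clock: 16.73
tcp_pos: [0.5774, 0.0595, 0.01]
orientation: [2.173, 2.269, 0.0]
contact_force: [-0.4, -0.2, -0.0]
grip_width: 0.0119
t 16.73 rack x -26.7 y 22.2 z 10.0 yaw_rel 90.0 F [-0.4 -0.2 -0. ] w 11.9
```

```bash
python3 -m handwheel '0 1 0 0 0 0 12; 0 1 0 0 0 0 12'; python3 go.py; python3 -m handwheel '0 1 0 0 0 0 12; 0 1 0 0 0 0 12'; python3 go.py; python3 - <<'E'
from mp import *
f=grab_frame("scene"); np.save("s8.npy",f,allow_pickle=True); p=f["pixels"][230:280,250:310]
cv2.imwrite("pics/s8.png",cv2.resize(p,None,fx=12,fy=12,interpolation=cv2.INTER_CUBIC)[:,:,::-1])
E
```

```text
clock: 16.98
tcp_pos: [0.5784, 0.0596, 0.01]
orientation: [2.173, 2.269, 0.0]
contact_force: [-1.8, 1.3, -0.3]
grip_width: 0.0119
t 16.98 rack x -25.6 y 22.3 z 10.0 yaw_rel 90.0 F [-1.8  1.3 -0.3] w 11.9
clock: 17.23
tcp_pos: [0.5794, 0.0596, 0.01]
orientation: [2.173, 2.269, 0.0]
contact_force: [-0.2, 0.4, -0.8]
grip_width: 0.012
t 17.23 rack x -24.6 y 22.2 z 10.0 yaw_rel 90.0 F [-0.2  0.4 -0.8] w 12.0
```

View pics/s8.png

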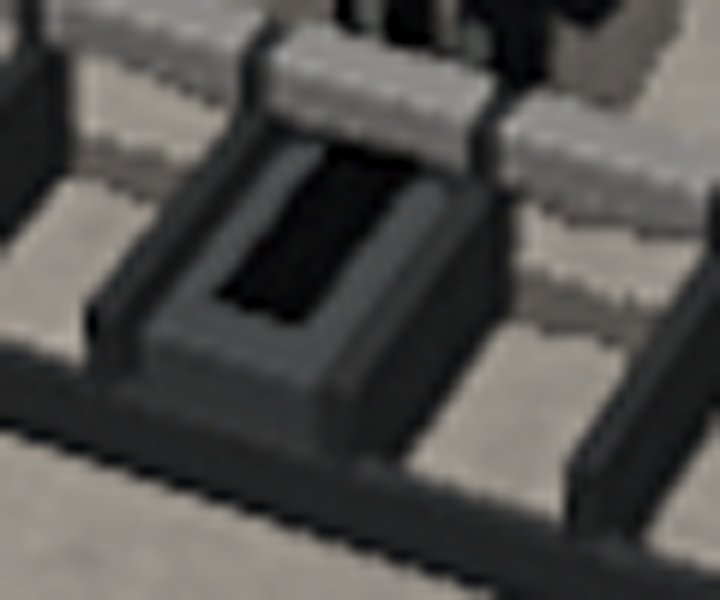

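The front face is at the stop, or within a millimetre or two of it, though I see no firm reaction yet. I'll continue in 1 mm steps.

```bash
for i in 1; do python3 -m handwheel '0 1 0 0 0 0 12; 0 1 0 0 0 0 12'; python3 go.py; done
```

```text
clock: 17.52
tcp_pos: [0.5798, 0.0596, 0.0099]
orientation: [-2.172, -2.269, 0.001]
contact_force: [-3.0, -0.8, 1.1]
grip_width: 0.0119
t 17.52 rack x -24.3 y 22.2 z 9.9 yaw_rel 90.0 F [-3.  -0.8  1.1] w 11.9
```

```bash
python3 -m handwheel '0 1 0 0 0 0 12; 0 1 0 0 0 0 12'; python3 go.py
```

```text
clock: 17.77
tcp_pos: [0.5797, 0.0596, 0.0098]
orientation: [-2.171, -2.268, 0.003]
contact_force: [-6.1, 0.1, 3.5]
grip_width: 0.0117
t 17.77 rack x -24.3 y 22.2 z 9.8 yaw_rel 90.0 F [-6.1  0.1  3.5] w 11.7
```

The TCP has stopped at x = -24.3 while the reaction rose to about 6 N, so the magazine is against the stop. Next I'll back straight off, then up and away.

```bash
python3 -m handwheel '0 -5 0 0 0 0 12; 0 -20 0 0 0 0 12; 0 -45 0 0 0 0 12; 0 -60 -30 0 0 0 12; 0 -60 -80 0 0 0 12; 50 -60 -130 0 0 0 12; 100 -60 -150 0 0 0 12; 150 -60 -150 0 0 0 12; 200 -60 -150 0 0 0 12; 200 -60 -150 0 0 0 12; 200 -60 -150 0 0 0 12'; python3 - <<'E'
from mp import *
st()
f=grab_frame("top"); np.save("t9.npy",f,allow_pickle=True); p=f["pixels"][110:260,180:380]
cv2.imwrite("pics/t9f.png",f["pixels"][:,:,::-1])
cv2.imwrite("pics/t9.png",cv2.resize(p,None,fx=4,fy=4,interpolation=cv2.INTER_CUBIC)[:,:,::-1])
f=grab_frame("scene"); p=f["pixels"][210:285,240:340]; np.save("s9.npy",f,allow_pickle=True)
cv2.imwrite("pics/s9.png",cv2.resize(p,None,fx=8,fy=8,interpolation=cv2.INTER_CUBIC)[:,:,::-1])
E
```

```text
clock: 19.15
tcp_pos: [0.5122, 0.2561, 0.1598]
orientation: [2.172, 2.269, -0.001]
contact_force: [-0.3, -0.8, -0.3]
grip_width: 0.0122
t 19.15 rack x -83.1 y 221.5 z 159.8 yaw_rel 90.0 F [-0.3 -0.8 -0.3] w 12.2
```

View pics/t9.png

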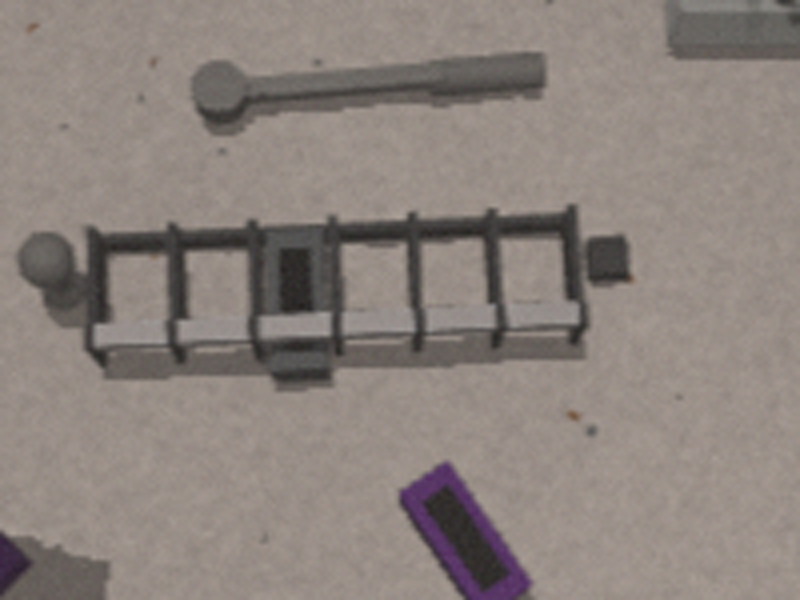

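View pics/s9.png

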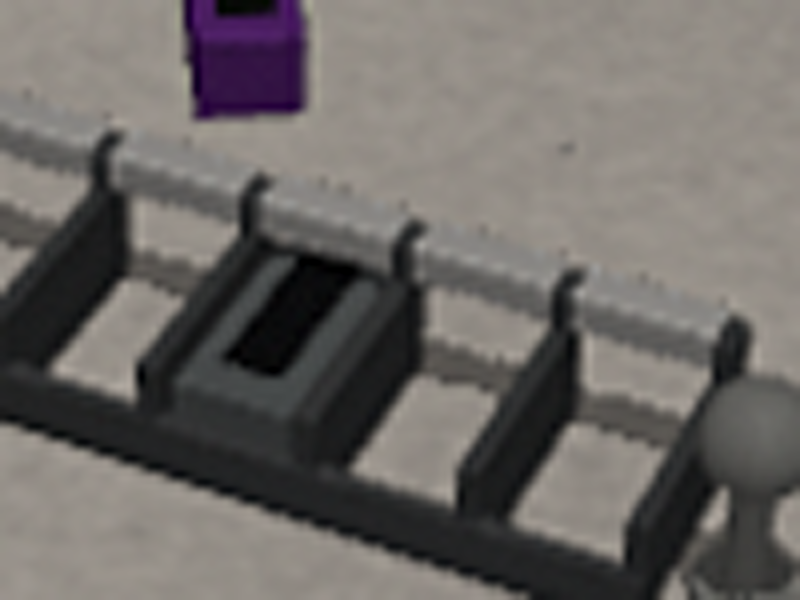

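View pics/t9f.png

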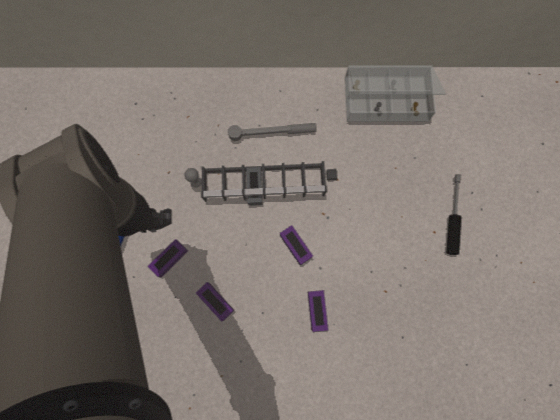

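```bash
python3 - <<'E'
from mp import *
f=np.load("t9.npy",allow_pickle=True).item()
print("mag corners z30 (rear L,R; front L,R)"); pick(f,[180,110],4,[(274,371),(331,368),(264,229),(326,227)],.03)
f=np.load("s9.npy",allow_pickle=True).item()
print("scene mag front corners, z30"); pick(f,[240,210],8,[(175,397),(300,428)],.03)
print("scene divider back tops (75,0),(75,46)"); pick(f,[240,210],8,[(145,378),(325,428),(470,475)],.036)
st()
E
```

```text
mag corners z30 (rear L,R; front L,R)
(274, 371) [-12.9  37. ]
(331, 368) [-12.7   4.7]
(264, 229) [71.4 39.7]
(326, 227) [70.9  4. ]
scene mag front corners, z30
(175, 397) [75.7 10.3]
(300, 428) [72.2 45. ]
scene divider back tops (75,0),(75,46)
(145, 378) [78.5  3. ]
(325, 428) [75.5 53.6]
(470, 475) [75.4 94.2]
t 19.25 rack x -82.7 y 220.4 z 159.8 yaw_rel 89.8 F [ 0.5 -0.2 -0.2] w 11.8
```

```bash
python3 - <<'E'
from mp import *
a=np.load("scene0.npy",allow_pickle=True).item()["pixels"].astype(int); b=np.load("s9.npy",allow_pickle=True).item()["pixels"].astype(int)
blue=lambda p:(p[:,:,2]>p[:,:,0]+40)&(p[:,:,2]>p[:,:,1]+30)&(np.arange(560)[None]>398)&(np.arange(420)[:,None]>240)
for p in(a,b): v,u=np.nonzero(blue(p)); print(len(u),u.mean().round(1),v.mean().round(1))
d=np.abs(a-b).max(2)
for n,(x0,y0,x1,y1) in dict(nut=(100,160,172,210),wrench=(175,265,280,310)).items(): print(n,d[y0:y1,x0:x1].mean().round(1))
T0=np.load("top0.npy",allow_pickle=True).item()["pixels"].astype(int);T9=np.load("t9.npy",allow_pickle=True).item()["pixels"].astype(int)
print(np.abs(T0-T9)[115:145,225:320].mean(),np.abs(T0-T9)[170:260,440:465].mean())
workorder.hand_in(); st()
E
```

```text
598 430.5 265.0
608 430.3 265.1
nut 8.1
wrench 7.9
11.56327485380117 10.678222222222223
the job is handed in; nothing more can be done
the job is handed in; nothing more can be done
```

The job is done and handed in at about 19 s of the 72 s allowed; no verdict was reported.

**Rail:** The post stands at the rack's +y end. I ran the closed fingertip along rail_a, rail_b and rail_c in one continuous slide. The vertical force was 10.9, 6.4 and 8.4 N at the three readings, one over each gap. I lifted off at rack y = 29 mm, short of rail_d.

**Magazine:** Only then did I push the gray magazine. I first pushed it sideways to line it up with the third gap, then lengthwise with two fingers. The tool stopped against a reaction of about 6 N, and I backed away.

**Last checks:**
- **Position:** the top camera puts the magazine's origin at about x = 29 mm, y = 21 mm in the rack frame (home is 28 and 23). The view from beyond the rack shows its front face at the stop.
- **Alignment:** it looks straight and flat in the gap.
- **Clearance:** the arm was well clear at hand-in, with wrist force near zero.
- **Other tools:** the flashlight's image centre moved 0.2 px. The nut driver and socket wrench look unmoved; image differences there are small, and I judged them to be noise.
- **Disagreement:** the two fixed cameras differed by about 2–3 mm throughout, slightly more than the stated calibration. I used the top camera's rack-relative readings, plus contact at the stop.

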